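# Sort salvaged power-supply parts into their fitted trays

## Task

Put the four salvaged power-supply parts into the fitted trays on the repair bench: the capacitor into the small round tray, the heat sink into the square one, the transformer into the oblong one, and the ring choke over the post of the large round one. Set each part down, upright and flat on the floor of its well inside the rim, without dropping it, and do not push the flux jar or the solder reel out of place.

Things in the scene. Friction and masses are not known exactly. Their poses are not given: they have to be found in the camera images.
- capacitor_mid (a point): Electrolytic can capacitor: upright black cylinder with a silver top, 35 mm diameter, 45 mm tall, about 60 g. Stands on the bench. The point is at its centre, half-way up; z up.
- heatsink_mid (a point): Bare aluminium finned heat sink: square block 44 x 44 mm, 30 mm tall, seven upright fins running along its x axis, about 70 g. It can be gripped across either pair of sides (outer fins are stiff). Stands on the bench fins up. The point is at its centre, half-way up; z up. x and y are square to its sides.
- transformer_mid (a point): Mains transformer: dark steel oblong block, 64 mm along its x, 34 mm along its y, 40 mm tall with a paper patch on top (2 mm more), about 280 g. The point is at its centre, half-way up; z up.
- choke_mid (a point): Toroidal choke: copper-wound ring lying flat, 54 mm outer diameter, 26 mm hole, 28 mm tall, about 110 g. It can be gripped across its outside. The point is at its centre, half-way up; z up.
- tray_small_round: Tray of the capacitor: the smaller round tray, no post, well 51 mm in diameter (59 mm outside). Fixed, white with a black floor 3 mm above the bench; rim top 8 mm above the bench. 8 mm gap round the part, too little for fingers: hold the part high, fingertips above the rim. Origin: centre of the underside, on the bench.
- tray_square: Tray of the heat sink: square tray, well 60 x 60 mm (68 mm outside), sides along its x and y. Fixed, white with a black floor 3 mm above the bench; rim top 8 mm above the bench. 8 mm gap round the part, too little for fingers: hold the part high, fingertips above the rim. Origin: centre of the underside, on the bench.
- tray_oblong: Tray of the transformer: oblong tray, well 80 mm along its x by 50 mm along its y (88 x 58 mm outside). Fixed, white with a black floor 3 mm above the bench; rim top 8 mm above the bench. 8 mm gap round the part, too little for fingers: hold the part high, fingertips above the rim. Origin: centre of the underside, on the bench.
- tray_post: Tray of the choke: the larger round tray, well 70 mm in diameter (78 mm outside), with a post 8 mm in diameter in the middle, up to 14 mm above the bench, that enters the choke's hole. Fixed, white with a black floor 3 mm above the bench; rim top 8 mm above the bench. 8 mm gap round the part, too little for fingers: hold the part high, fingertips above the rim. Origin: centre of the underside, on the bench.
- flux_jar_mid (a point): Bystander: small flux jar with a black cap, 36 mm diameter, 34 mm tall, loose; stands among the parts. The point is at its centre, half-way up.
- solder_reel_mid (a point): Bystander: white reel of solder lying flat, 48 mm diameter, 30 mm tall, loose; stands among the parts. The point is at its centre, half-way up.
Not all that is in view belongs to the job. Leave any blue look-alike of the part that bears transformer_mid alone.

How it is judged:
By the outcome, as a careful person would: the job done as asked, in the order asked, and still so for the second after the job is handed in, with the robot touching nothing.
It also fails if it takes over 106 s, if anything falls off the work surface, if the arm or the gripper's body presses on something with over 40 N, if the wrist force passes 120 N, or if a joint passes its speed limit or range.

## Robot

A 6-joint arm with a two-finger parallel gripper is mounted at the origin on the work surface. World frame = base frame: x ahead of the robot, y to its left, z up, the work surface at z = 0. Lengths are in m, angles in degrees, forces in N, time in s.
With the tool pointing down it reaches from about 0.375 to 0.9 m from the base axis. Payload 3.1 kg.
Tool frame: the origin (TCP) lies on the front face of the gripper's body, between the roots of the fingers; the fingertips stand 70 mm ahead of it and the grasp point (between the pads) lies 51 mm ahead of it (bot.tip_extent is the distance from the TCP to the fingertips, in m); z points along the fingers, x is the direction in which the jaws open and shut, and the axes are right-handed (so a half turn about z gives the same grasp; the last joint's range is limited). The gripper opens to 87 mm and grips with 3 to 60 N. Pads are 19 mm wide; open, the fingers measure 117 mm over their backs; the gripper's body (75 mm by 190 mm) begins 51 mm behind the grasp point.
Start: joints at [54.574, 30.224, 82.088, -0, 67.689, -10.227], TCP at [0.266, 0.566, 0.292] pointing down, gripper open.
Joint ranges: [-176.69, 176.69], [-43.24, 126.21], [12.49, 139.97], [-82, 262], [0, 151.66], [-163.58, 163.58]. Speed limits (degrees/s): [159.86, 159.86, 180, 180, 180, 180].

## Interface

Orientations are given as a 3x3 rotation matrix whose columns are the frame's x, y, z axes.
In Python, from rig import bot, viewer, ticket gives the robot as it stands. The module is installed in compiled form; this text tells all that it offers.
- The arm moves only by the tool arm_command, never from a script. Its argument "targets" is a list of rows, each an object with "rot": the turn, a rotation vector about the tool's x, y, z in degrees, a list of three; "offset": the shift along the tool's x, y, z in cm, a list of three; "gripper": the closure, from 0 (fully open) to 1 (shut). A call has 1 to 8 rows; each row is the pose to reach, as a shift and turn from the pose commanded when the call began, along the tool's axes at that moment; what a row does not reach only later rows make up. A row lasts 1/10 s, in which the tool goes at most 50 mm and 8.59 degrees, less where a joint would pass 70% of its speed; a pose out of reach is approached as far as the arm can. A call with a gripper value outside its range is refused whole. The fingers move at their own pace and stop on an object; the grip force is fixed at half the most. Time passes only in rows, so rows that repeat a pose let the fingers close. It gives the time, the measured TCP pose, the force and the opening at its end, in the units of the state.
- bot.read_state(): the state, without advancing time (a new reading comes with each control period).
- viewer.capture(name): name is "scene" or "top"; returns a dict with "frame" (384x512x3 uint8, red, green, blue), "fx", "fy", "cx", "cy" (pixels), "view" (4x4, takes a point from world to camera coordinates). Camera axes: x right, y down, z forward; pixel columns grow to the right and rows downward; lengths in m; the calibration is good to about 2 mm. A picture is of the moment at which its call begins. There is no depth.
- ticket.hand_in(): hands the job in, once; it reports no verdict.
The state is a dict: "time_s": time; "joint_positions": joint angles; "qvel": joint speeds; "tau": joint torques, N m; "position": TCP position; "tcp_rot": TCP orientation; "force": force on the tool from outside, world axes, zero at the start; "moment": the same for the moment, N m; "opening": opening from 0.0 (shut) to 1.0 (fully open).
Only numpy, scipy, OpenCV 4.12 (cv2) and the standard library are available. Lean on these libraries where they do the work, as an engineer would, in place of code of your own. Each camera call takes 0.05 s, during which the arm holds its last target. There are 200 camera calls.

## Working session

There is one attempt and no reset: what is moved stays moved. The work goes in short steps, Python scripts to look and compute and a tool call to move; the robot and the scene stay as the last step left them, time stands still between calls to the robot, and variables do not carry over. Pictures are saved under pics/ and viewed, about 12 in all and at most 16, crops included, and the job is handed in when it is done.

Besides the shell and the picture viewer there is one more tool, called in YAML: its name, and indented under it one key for each argument. arm_command: Moves the arm, as the interface text tells. Its arguments: {"type":"object","properties":{"targets":{"type":"array"}},"required":["targets"]}

```bash
mkdir -p pics
python3 - <<'E'
from rig import bot, viewer
import cv2,numpy as np
np.set_printoptions(precision=4,suppress=True)
s=bot.read_state(); print(s['time_s'],s['position'],s['tcp_rot'],s['opening'],bot.tip_extent)
for n in("top","scene"):
    c=viewer.capture(n); np.savez(n+'.npz',**c)
    cv2.imwrite(f'pics/{n}0.png',cv2.resize(c['frame'][...,::-1],None,fx=1.5,fy=1.5))
    print(n,c['fx'],c['fy'],c['cx'],c['cy'],c['view'])
E
```

```text
0.0 [0.2657 0.5651 0.2913] [[ 0.4258  0.9048 -0.0012]
 [ 0.9048 -0.4258 -0.0017]
 [-0.0021 -0.0004 -1.    ]] 1.0022660616229369 0.0697
top 462.4060801946122 462.4060801946122 256.8131148379212 189.59421812967062 [[-0.0164 -0.9998 -0.0114  0.014 ]
 [-0.9967  0.0172 -0.0799  0.5318]
 [ 0.0801  0.01   -0.9967  1.2172]
 [ 0.      0.      0.      1.    ]]
scene 443.73289635689406 443.73289635689406 257.64696774773074 185.24034488414367 [[-0.6116  0.791  -0.0163  0.3127]
 [ 0.5415  0.4035 -0.7375 -0.2406]
 [-0.5768 -0.4599 -0.6751  1.3503]
 [ 0.      0.      0.      1.    ]]
```

View pics/top0.png

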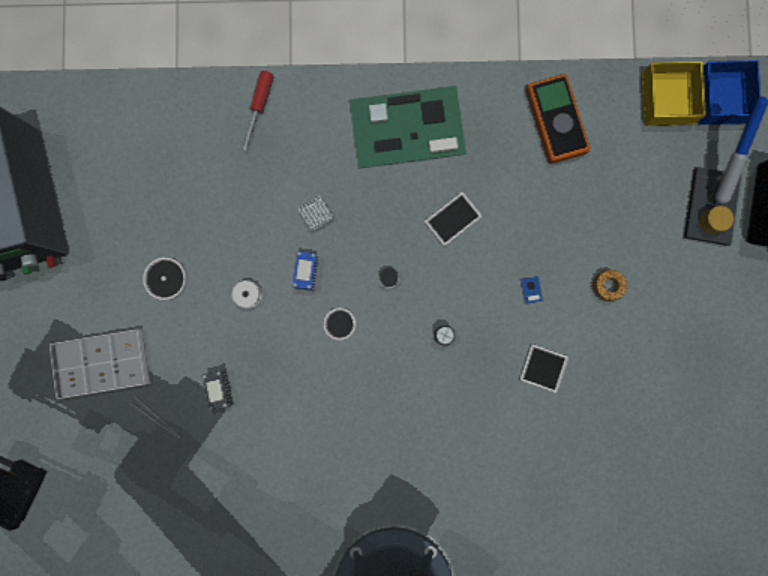

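View pics/scene0.png

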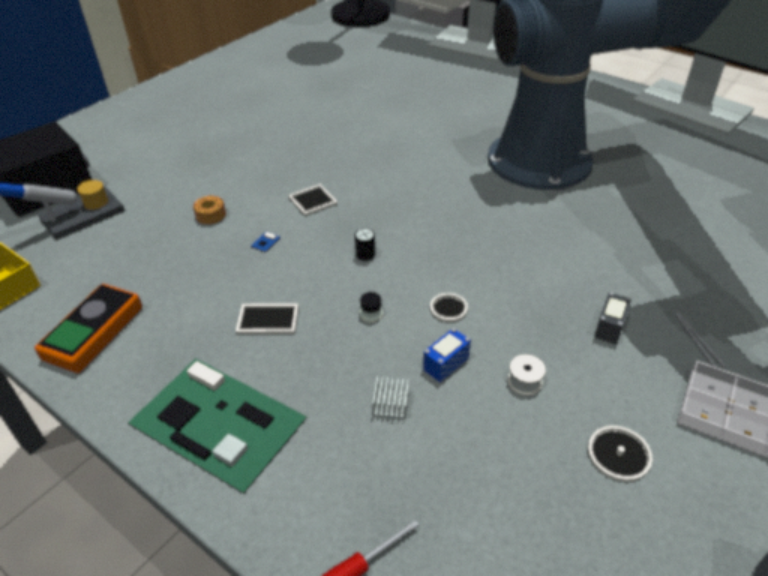

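The top view shows (in 1.5x pixels) the capacitor at (445,335), heat sink (316,213), dark transformer (218,389) and choke (611,285). The trays are small round (340,324), square (544,368), oblong (454,218) and post (165,278). The jar is at (389,277), the reel at (247,294), and the blue look-alikes at (306,270) and (531,290).

```bash
cat > h.py <<'E'
import numpy as np,cv2
np.set_printoptions(precision=4,suppress=True)
def K(c): return np.array([[c['fx'],0,c['cx']],[0,c['fy'],c['cy']],[0,0,1.]])
def P(c): return K(c)@np.array(c['view'])[:3]
def unproj(c,uv,z):
    p=P(c); H=np.c_[p[:,0],p[:,1],p[:,2]*z+p[:,3]]
    q=np.linalg.solve(H,[uv[0],uv[1],1]); return q[:2]/q[2]
def rect(c,ctr,z,half=.06,n=200):
    # metric patch: up = +x, left = +y
    p=P(c); H=np.c_[p[:,0],p[:,1],p[:,2]*z+p[:,3]]
    s=2*half/n
    A=np.array([[0,-s,ctr[0]+half-s/2],[-s,0,ctr[1]+half-s/2],[0,0,1]])
    return cv2.warpPerspective(c['frame'][...,::-1],H@A,(n,n),flags=cv2.INTER_CUBIC|cv2.WARP_INVERSE_MAP)
def mosaic(c,items,name,half=.06):
    t=[]
    for k,(xy,z) in items.items():
        im=rect(c,xy,z,half); im[100,::4]=(0,255,255); im[::4,100]=(0,255,255)
        cv2.putText(im,k,(3,12),0,.4,(0,255,0)); t.append(im)
    while len(t)%4: t.append(t[0]*0)
    cv2.imwrite(name,np.vstack([np.hstack(t[i:i+4]) for i in range(0,len(t),4)]))
E
python3 - <<'E'
from h import *
T=np.load('top.npz');S=np.load('scene.npz')
px=dict(cap=(445,335,.045),heat=(316,213,.03),trafo=(216,391,.042),choke=(611,285,.028),tsm=(340,324,.008),tsq=(544,368,.008),tob=(454,218,.008),tpo=(165,278,.008),jar=(389,277,.034),reel=(247,294,.03),blue=(306,270,.042))
it={}
for k,(u,v,z) in px.items():
    it[k]=(unproj(T,((u+.5)/1.5-.5,(v+.5)/1.5-.5),z),z); print(k,it[k][0])
mosaic(T,it,'pics/m_top.png'); mosaic(S,it,'pics/m_scene.png')
# white tray outlines
g=T['frame'].min(2); g4=cv2.resize(g,None,fx=4,fy=4,interpolation=cv2.INTER_CUBIC)
for k in('tsm','tsq','tob','tpo'):
    im=rect(T,it[k][0],.008,.06,400).min(2); m=(im>125).astype(np.uint8)
    cs,_=cv2.findContours(m,cv2.RETR_EXTERNAL,cv2.CHAIN_APPROX_NONE); c=max(cs,key=cv2.contourArea)
    (a,b),wh,an=cv2.minAreaRect(cv2.convexHull(c)); s=.12/400
    print(k,it[k][0]+[.06-(b+.5)*s,.06-(a+.5)*s],np.array(wh)*s,an)
E
```

```text
cap [ 0.4404 -0.0973]
heat [0.662  0.1272]
trafo [0.3498 0.3026]
choke [ 0.5239 -0.3941]
tsm [0.4634 0.0881]
tsq [ 0.379  -0.2751]
tob [ 0.6523 -0.1213]
tpo [0.552  0.4046]
jar [ 0.5444 -0.0016]
reel [0.5188 0.251 ]
blue [0.5586 0.1443]
tsm [0.4641 0.0896] [0.0588 0.0592] 47.72631072998047
tsq [ 0.3787 -0.2751] [0.0705 0.0702] 20.270105361938477
tob [ 0.6518 -0.1196] [0.0601 0.0904] 52.604095458984375
tpo [0.5518 0.4071] [0.0782 0.0779] 58.73627471923828
```

View pics/m_top.png

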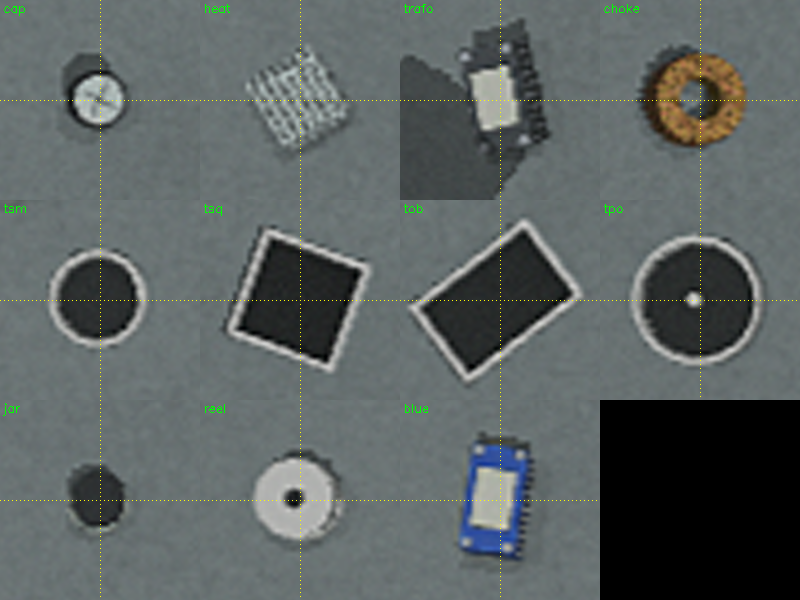

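View pics/m_scene.png

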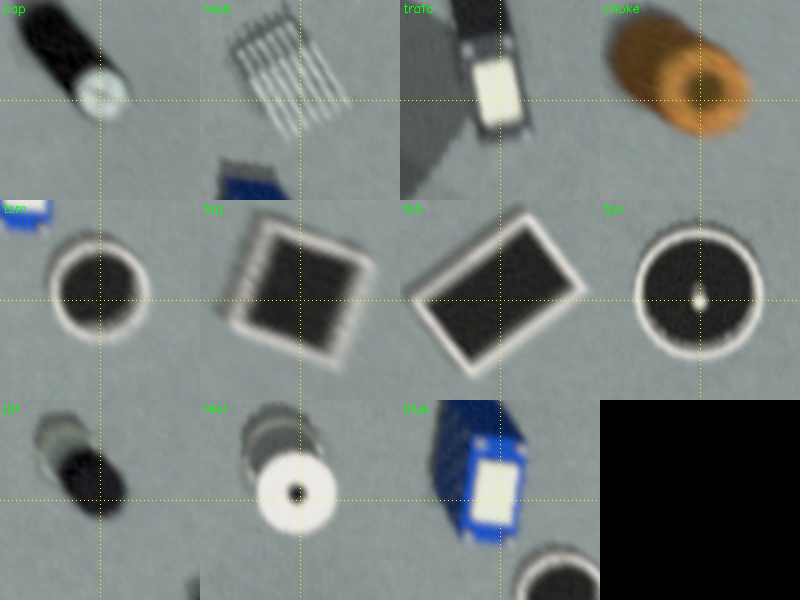

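The rectified patches give positions directly; the two cameras differ by about 4–5 mm in x, so I'm using their mean. Next I compute the moves for the whole job as tool-frame offsets.

```bash
cat > plan.py <<'E'
import numpy as np,sys
def off(a,b):
    "a,b=(x,y,z,yaw deg): shift in cm along a's tool axes and turn about tool z"
    t=np.radians(a[3]);c,s=np.cos(t),np.sin(t);d=np.subtract(b,a)
    return np.round([100*(c*d[0]+s*d[1]),100*(s*d[0]-c*d[1]),-100*d[2],-d[3]],2)
E
cat > job.py <<'E'
from plan import off
T=.0697
# name: pick xy,yaw, place xy,yaw, tip z
J=dict(cap=((.442,-.0973),64.8,(.466,.0885),64.8,.016),
 heat=((.665,.1265),37,(.381,-.276),69.5,.010),
 trafo=((.353,.3046),100.5,(.654,-.1205),37,.014),
 choke=((.527,-.3945),37,(.5545,.406),37,.010))
p=(.266,.566,.292,64.8)
for n,(a,ya,b,yb,z) in J.items():
    for w,q in (('above',(*a,.17,ya)),('down',(*a,T+z,ya)),('lift',(*a,T+z+.07,ya)),('over',(*b,T+z+.07,yb)),('place',(*b,T+z+.003,yb)),('up',(*b,.17,yb))):
        print(n,w,[round(v,4) for v in q],off(p,q)); p=q
E
python3 job.py
```

```text
cap above [0.442, -0.0973, 0.17, 64.8] [-52.52  44.17  12.2   -0.  ]
cap down [0.442, -0.0973, 0.0857, 64.8] [ 0.    0.    8.43 -0.  ]
cap lift [0.442, -0.0973, 0.1557, 64.8] [ 0.  0. -7. -0.]
cap over [0.466, 0.0885, 0.1557, 64.8] [17.83 -5.74 -0.   -0.  ]
cap place [0.466, 0.0885, 0.0887, 64.8] [ 0.   0.   6.7 -0. ]
cap up [0.466, 0.0885, 0.17, 64.8] [ 0.    0.   -8.13 -0.  ]
heat above [0.665, 0.1265, 0.17, 37] [11.91 16.39 -0.   27.8 ]
heat down [0.665, 0.1265, 0.0797, 37] [ 0.    0.    9.03 -0.  ]
heat lift [0.665, 0.1265, 0.1497, 37] [ 0.  0. -7. -0.]
heat over [0.381, -0.276, 0.1497, 69.5] [-46.9   15.05  -0.   -32.5 ]
heat place [0.381, -0.276, 0.0827, 69.5] [ 0.   0.   6.7 -0. ]
heat up [0.381, -0.276, 0.17, 69.5] [ 0.    0.   -8.73 -0.  ]
trafo above [0.353, 0.3046, 0.17, 100.5] [ 53.4  -22.96  -0.   -31.  ]
trafo down [0.353, 0.3046, 0.0837, 100.5] [ 0.    0.    8.63 -0.  ]
trafo lift [0.353, 0.3046, 0.1537, 100.5] [ 0.  0. -7. -0.]
trafo over [0.654, -0.1205, 0.1537, 37] [-47.28  21.85  -0.    63.5 ]
trafo place [0.654, -0.1205, 0.0867, 37] [ 0.   0.   6.7 -0. ]
trafo up [0.654, -0.1205, 0.17, 37] [ 0.    0.   -8.33 -0.  ]
choke above [0.527, -0.3945, 0.17, 37] [-26.63  14.24  -0.    -0.  ]
choke down [0.527, -0.3945, 0.0797, 37] [ 0.    0.    9.03 -0.  ]
choke lift [0.527, -0.3945, 0.1497, 37] [ 0.  0. -7. -0.]
choke over [0.5545, 0.406, 0.1497, 37] [ 50.37 -62.28  -0.    -0.  ]
choke place [0.5545, 0.406, 0.0827, 37] [ 0.   0.   6.7 -0. ]
choke up [0.5545, 0.406, 0.17, 37] [ 0.    0.   -8.73 -0.  ]
```

arm_command:
  targets:
    - {"rot": [0,0,0],"offset": [-3.7,3.1,0.4],"gripper": 0}
    - {"rot": [0,0,0],"offset": [-7.4,6.2,0.8],"gripper": 0}
    - {"rot": [0,0,0],"offset": [-11.1,9.3,1.2],"gripper": 0}
    - {"rot": [0,0,0],"offset": [-14.8,12.4,1.6],"gripper": 0}
    - {"rot": [0,0,0],"offset": [-18.5,15.5,2.0],"gripper": 0}
    - {"rot": [0,0,0],"offset": [-22.2,18.6,2.4],"gripper": 0}
    - {"rot": [0,0,0],"offset": [-25.9,21.7,2.8],"gripper": 0}
    - {"rot": [0,0,0],"offset": [-29.6,24.8,3.2],"gripper": 0}

```text
time_s: 0.9
position: [0.3644, 0.1903, 0.2601]
tcp_rot: [[0.425, 0.905, 0.0], [0.905, -0.425, -0.0], [0.0, 0.0, -1.0]]
force: [0.6, -0.7, 0.2]
opening: 0.998
```

arm_command:
  targets:
    - {"rot": [0,0,0],"offset": [-3.7,3.1,1],"gripper": 0}
    - {"rot": [0,0,0],"offset": [-7.4,6.2,2],"gripper": 0}
    - {"rot": [0,0,0],"offset": [-11.1,9.3,4],"gripper": 0}
    - {"rot": [0,0,0],"offset": [-14.8,12.4,6],"gripper": 0}
    - {"rot": [0,0,0],"offset": [-18.5,15.5,8],"gripper": 0}
    - {"rot": [0,0,0],"offset": [-22,18.6,9],"gripper": 0}
    - {"rot": [0,0,0],"offset": [-22.92,19.37,9],"gripper": 0}
    - {"rot": [0,0,0],"offset": [-22.92,19.37,9],"gripper": 0}

```text
time_s: 1.7
position: [0.4431, -0.1001, 0.1698]
tcp_rot: [[0.429, 0.903, 0.001], [0.903, -0.429, -0.0], [-0.0, 0.001, -1.0]]
force: [-0.5, 0.5, 0.7]
opening: 0.999
```

Run:
```python
from h import *
from rig import bot,viewer
s=bot.read_state();print(s['time_s'],s['position'])
ims=[]
x,y=.442,-.0973
for n in("top","scene"):
    c=viewer.capture(n);p=P(c)
    f=cv2.resize(c['frame'][...,::-1],None,fx=4,fy=4,interpolation=cv2.INTER_CUBIC)
    q=p@[x,y,.06,1];q=q[:2]/q[2]*4
    a,b=int(q[0])-200,int(q[1])-200
    t=np.array(s['position']);R=np.array(s['tcp_rot'])
    for d,col in(((0,0,.0697),(0,255,255)),((.0435,0,.0697),(0,0,255)),((-.0435,0,.0697),(0,0,255))):
        w=p@np.r_[t+R@d,1];w=w[:2]/w[2]*4+1.5;cv2.circle(f,tuple(int(v) for v in w),4,col,1)
    ims.append(f[max(b,0):b+400,max(a,0):a+400])
cv2.imwrite('pics/cap1.png',np.hstack(ims))
```

```text
1.7 [ 0.4431 -0.1001  0.1698]
```

View pics/cap1.png

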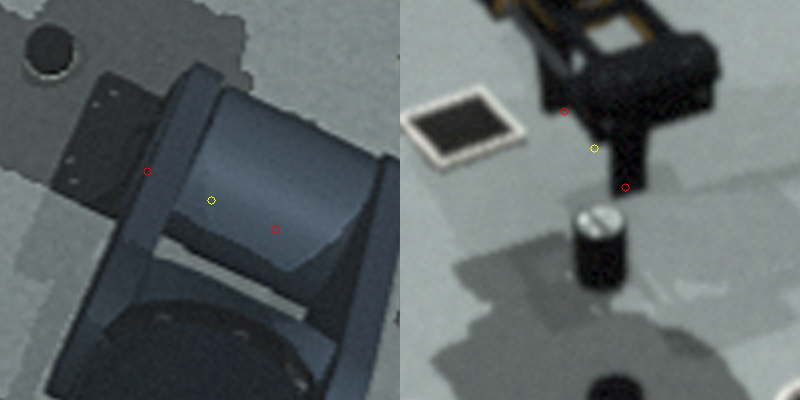

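The overlay dots (626,187) fall on the near fingertip in the scene view, so arm and camera agree within a few mm. The capacitor stands at (598,250), under the gripper.

arm_command:
  targets:
    - {"rot": [0,0,0],"offset": [0,0,2],"gripper": 0}
    - {"rot": [0,0,0],"offset": [0,0,5],"gripper": 0}
    - {"rot": [0,0,0],"offset": [0,0,7.5],"gripper": 0}
    - {"rot": [0,0,0],"offset": [0,0,8.4],"gripper": 0}
    - {"rot": [0,0,0],"offset": [0,0,8.4],"gripper": 0}
    - {"rot": [0,0,0],"offset": [0,0,8.4],"gripper": 1}
    - {"rot": [0,0,0],"offset": [0,0,8.4],"gripper": 1}
    - {"rot": [0,0,0],"offset": [0,0,8.4],"gripper": 1}

```text
time_s: 2.6
position: [0.4426, -0.0978, 0.0873]
tcp_rot: [[0.426, 0.905, 0.002], [0.905, -0.426, -0.001], [-0.0, 0.002, -1.0]]
force: [0.6, -0.2, -0.3]
opening: 0.807
```

arm_command:
  targets:
    - {"rot": [0,0,0],"offset": [0,0,0],"gripper": 1}
    - {"rot": [0,0,0],"offset": [0,0,0],"gripper": 1}
    - {"rot": [0,0,0],"offset": [0,0,0],"gripper": 1}
    - {"rot": [0,0,0],"offset": [0,0,0],"gripper": 1}

```text
time_s: 3.0
position: [0.4421, -0.0979, 0.0863]
tcp_rot: [[0.426, 0.905, 0.0], [0.905, -0.426, -0.0], [-0.0, 0.0, -1.0]]
force: [0.2, -0.0, -0.4]
opening: 0.447
```

arm_command:
  targets:
    - {"rot": [0,0,0],"offset": [0,0,0],"gripper": 1}
    - {"rot": [0,0,0],"offset": [0,0,0],"gripper": 1}
    - {"rot": [0,0,0],"offset": [0,0,0],"gripper": 1}
    - {"rot": [0,0,0],"offset": [0,0,-1],"gripper": 1}
    - {"rot": [0,0,0],"offset": [0,0,-3],"gripper": 1}
    - {"rot": [0,0,0],"offset": [0,0,-5.5],"gripper": 1}
    - {"rot": [0,0,0],"offset": [0,0,-7],"gripper": 1}
    - {"rot": [0,0,0],"offset": [0,0,-7],"gripper": 1}

```text
time_s: 3.8
position: [0.443, -0.0981, 0.1584]
tcp_rot: [[0.426, 0.905, 0.004], [0.905, -0.426, -0.002], [-0.0, 0.005, -1.0]]
force: [1.1, -0.5, -0.4]
opening: 0.394
```

arm_command:
  targets:
    - {"rot": [0,0,0],"offset": [2.5,-0.8,0],"gripper": 1}
    - {"rot": [0,0,0],"offset": [6,-1.9,0],"gripper": 1}
    - {"rot": [0,0,0],"offset": [10,-3.2,0],"gripper": 1}
    - {"rot": [0,0,0],"offset": [14,-4.5,0],"gripper": 1}
    - {"rot": [0,0,0],"offset": [17,-5.4,0],"gripper": 1}
    - {"rot": [0,0,0],"offset": [17.83,-5.74,0],"gripper": 1}
    - {"rot": [0,0,0],"offset": [17.83,-5.74,0],"gripper": 1}

```text
time_s: 4.5
position: [0.4655, 0.089, 0.1557]
tcp_rot: [[0.423, 0.906, -0.001], [0.906, -0.423, -0.0], [-0.001, -0.001, -1.0]]
force: [-0.2, -0.2, -0.2]
opening: 0.392
```

```bash
cat > look.py <<'E'
from h import *
from rig import bot,viewer
import sys
name=sys.argv[1]; x,y=float(sys.argv[2]),float(sys.argv[3])
s=bot.read_state();print(s['time_s'],s['position'],s['force'],s['opening'])
ims=[]
for n in("top","scene"):
    c=viewer.capture(n);p=P(c)
    f=cv2.resize(cv2.copyMakeBorder(c['frame'][...,::-1],60,60,60,60,0),None,fx=4,fy=4,interpolation=cv2.INTER_CUBIC)
    q=p@[x,y,.03,1];q=(q[:2]/q[2]+60)*4
    a,b=int(q[0])-200,int(q[1])-200
    ims.append(f[b:b+400,a:a+400])
cv2.imwrite(f'pics/{name}.png',np.hstack(ims))
E
python3 look.py cap2 .466 .0885
```

```text
4.5 [0.4655 0.089  0.1557] [-0.2162 -0.2007 -0.1885] 0.39191574761458264
```

View pics/cap2.png

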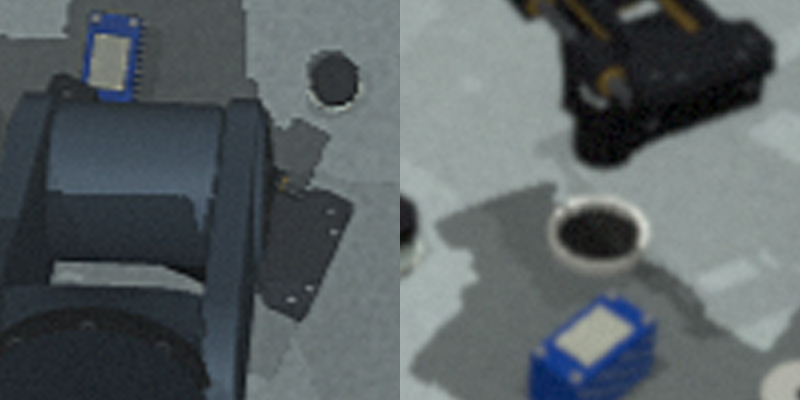

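The capacitor is held with its bottom edge at about (603,160), directly above the small round tray at (599,232). Lowering it.

arm_command:
  targets:
    - {"rot": [0,0,0],"offset": [0,0,2],"gripper": 1}
    - {"rot": [0,0,0],"offset": [0,0,4.5],"gripper": 1}
    - {"rot": [0,0,0],"offset": [0,0,5.8],"gripper": 1}
    - {"rot": [0,0,0],"offset": [0,0,6.3],"gripper": 1}
    - {"rot": [0,0,0],"offset": [0,0,6.5],"gripper": 1}
    - {"rot": [0,0,0],"offset": [0,0,6.65],"gripper": 1}
    - {"rot": [0,0,0],"offset": [0,0,6.7],"gripper": 1}
    - {"rot": [0,0,0],"offset": [0,0,6.7],"gripper": 1}

```text
time_s: 5.4
position: [0.4664, 0.0879, 0.0898]
tcp_rot: [[0.426, 0.905, 0.001], [0.905, -0.426, -0.0], [0.0, 0.001, -1.0]]
force: [-0.7, 0.1, -0.5]
opening: 0.396
```

```bash
python3 look.py cap3 .466 .0885
```

```text
5.4 [0.4664 0.0879 0.0898] [-0.6561  0.1129 -0.4583] 0.39562084097449307
```

View pics/cap3.png

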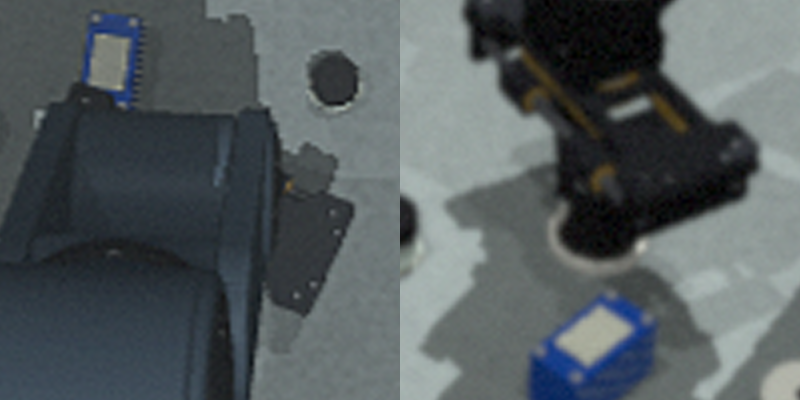

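The can is inside the rim (well centre about (600,235)). There is no contact force yet, so I'm settling and easing down a little more.

arm_command:
  targets:
    - {"rot": [0,0,0],"offset": [0,0,0],"gripper": 1}
    - {"rot": [0,0,0],"offset": [0,0,0],"gripper": 1}
    - {"rot": [0,0,0],"offset": [0,0,0.05],"gripper": 1}
    - {"rot": [0,0,0],"offset": [0,0,0.05],"gripper": 1}

```text
time_s: 5.9
position: [0.4662, 0.0881, 0.0892]
tcp_rot: [[0.426, 0.905, 0.001], [0.905, -0.426, -0.0], [0.0, 0.0, -1.0]]
force: [-1.0, 0.4, 3.7]
opening: 0.395
```

Contact (3.7 N). Releasing.

arm_command:
  targets:
    - {"rot": [0,0,0],"offset": [0,0,0],"gripper": 0.3}
    - {"rot": [0,0,0],"offset": [0,0,0],"gripper": 0.3}
    - {"rot": [0,0,0],"offset": [0,0,0],"gripper": 0.3}
    - {"rot": [0,0,0],"offset": [0,0,-0.5],"gripper": 0.3}
    - {"rot": [0,0,0],"offset": [0,0,-2],"gripper": 0.3}
    - {"rot": [0,0,0],"offset": [0,0,-4.5],"gripper": 0}
    - {"rot": [0,0,0],"offset": [0,0,-7],"gripper": 0}
    - {"rot": [0,0,0],"offset": [0,0,-8.2],"gripper": 0}

```text
time_s: 6.7
position: [0.4667, 0.088, 0.1727]
tcp_rot: [[0.426, 0.905, 0.003], [0.905, -0.426, -0.0], [0.001, 0.003, -1.0]]
force: [0.6, -0.6, -0.8]
opening: 0.888
```

arm_command:
  targets:
    - {"rot": [0,0,5],"offset": [2,2.7,0],"gripper": 0}
    - {"rot": [0,0,11],"offset": [4.5,6.3,0],"gripper": 0}
    - {"rot": [0,0,17],"offset": [7.3,10,0],"gripper": 0}
    - {"rot": [0,0,23],"offset": [10,13.7,0],"gripper": 0}
    - {"rot": [0,0,27.8],"offset": [11.9,16.4,0],"gripper": 0}
    - {"rot": [0,0,27.8],"offset": [11.9,16.4,0],"gripper": 0}
    - {"rot": [0,0,27.8],"offset": [11.9,16.4,0],"gripper": 0}

```text
time_s: 7.4
position: [0.6646, 0.1259, 0.1702]
tcp_rot: [[0.798, 0.603, -0.002], [0.603, -0.798, -0.0], [-0.002, -0.001, -1.0]]
force: [0.1, 0.1, -1.3]
opening: 1.001
```

```bash
python3 look.py heat1 .60 .11
```

```text
7.4 [0.6646 0.1259 0.1702] [ 0.1288  0.0696 -1.3294] 1.0007009533155453
```

View pics/heat1.png

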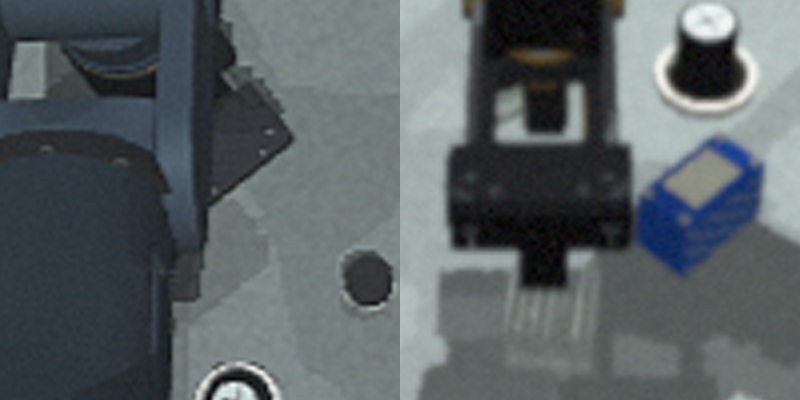

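The capacitor stands in its tray at (706,75). The finger sits at about column 543 and the heat sink is centred near 555, a possible lateral offset of a few mm. Checking that numerically.

Run:
```python
from h import *
from rig import bot
S=np.load('scene.npz');T=np.load('top.npz')
for n,c in(('top',T),('scene',S)):
    # silhouette of bright heat sink vs model silhouettes: fit x,y,yaw by IoU
    f=c['frame'].astype(float); p=P(c)
    q=p@[.665,.1265,.015,1];q=q[:2]/q[2]; a,b=int(q[0])-26,int(q[1])-26
    pa=cv2.resize(c['frame'][b:b+52,a:a+52],None,fx=4,fy=4,interpolation=cv2.INTER_CUBIC)
    g=cv2.cvtColor(pa,cv2.COLOR_RGB2GRAY); med=np.median(g)
    d=cv2.absdiff(g,np.uint8(med)); bl=pa[...,2].astype(int)-pa[...,0]>25
    m=((d>14)&~bl).astype(np.uint8); m=cv2.morphologyEx(m,cv2.MORPH_CLOSE,np.ones((13,13)))
    m=cv2.morphologyEx(m,cv2.MORPH_OPEN,np.ones((9,9)))
    nl,L,st,ce=cv2.connectedComponentsWithStats(m); k=L[104,104]; m=(L==k)&(k>0)
    best=(0,)
    for x in np.arange(.655,.677,.001):
     for y in np.arange(.117,.138,.001):
      for yw in range(29,48,2):
        t=np.radians(yw);R=np.array([[np.cos(t),-np.sin(t)],[np.sin(t),np.cos(t)]])
        pts=[[*(np.array([x,y])+R@[i,j]),z,1] for i in(-.022,.022) for j in(-.022,.022) for z in(0,.03)]
        w=np.array(pts)@p.T;w=(w[:,:2]/w[:,2:]-[a,b]+.5)*4-.5
        mm=np.zeros(g.shape,np.uint8);cv2.fillConvexPoly(mm,cv2.convexHull(w.astype(np.float32)).astype(np.int32),1);mm=mm>0
        s=(mm&m).sum()/(mm|m).sum()
        if s>best[0]: best=(s,x,y,yw)
    print(n,best,m.sum())
# predicted column (crop px x4) of finger tip in scene, rel. to heat centre
p=P(S)
for w in((.665,.1265,.03),(.6646+.8*.05,.1259+.6*.05,.10)):
    q=p@np.r_[w,1];print(q[:2]/q[2]*4)
q=p@[.60,.11,.03,1];print('crop0',q[:2]/q[2]*4-200)
```

```text
Traceback (most recent call last):
cv2.error: OpenCV(4.12.0) :-1: error: (-5:Bad argument) in function 'absdiff'
> Overload resolution failed:
>  - src2 is not a numpy array, neither a scalar
>  - Expected Ptr<cv::UMat> for argument 'src2'
```

```bash
cat > fit.py <<'E'
from h import *
S=np.load('scene.npz');T=np.load('top.npz')
for n,c in(('top',T),('scene',S)):
    p=P(c)
    q=p@[.665,.1265,.015,1];q=q[:2]/q[2]; a,b=int(q[0])-26,int(q[1])-26
    pa=cv2.resize(c['frame'][b:b+52,a:a+52],None,fx=4,fy=4,interpolation=cv2.INTER_CUBIC)
    g=cv2.cvtColor(pa,cv2.COLOR_RGB2GRAY).astype(int)
    d=abs(g-np.median(g)); bl=pa[...,2].astype(int)-pa[...,0]>25
    m=((d>14)&~bl).astype(np.uint8); m=cv2.morphologyEx(m,cv2.MORPH_CLOSE,np.ones((13,13)))
    m=cv2.morphologyEx(m,cv2.MORPH_OPEN,np.ones((9,9)))
    L=cv2.connectedComponents(m)[1]; k=L[104,104]; m=(L==k)&(k>0)
    best=(0,)
    for x in np.arange(.655,.677,.001):
     for y in np.arange(.117,.138,.001):
      for yw in range(29,48,2):
        t=np.radians(yw);R=np.array([[np.cos(t),-np.sin(t)],[np.sin(t),np.cos(t)]])
        pts=[[*(np.array([x,y])+R@[i,j]),z,1] for i in(-.022,.022) for j in(-.022,.022) for z in(0,.03)]
        w=np.array(pts)@p.T;w=(w[:,:2]/w[:,2:]-[a,b]+.5)*4-.5
        mm=np.zeros(g.shape,np.uint8);cv2.fillConvexPoly(mm,cv2.convexHull(w.astype(np.float32)).astype(np.int32),1);mm=mm>0
        s=(mm&m).sum()/(mm|m).sum()
        if s>best[0]: best=(s,x,y,yw)
    print(n,best,m.sum())
p=P(S)
for w in((.665,.1265,.03),(.6646+.8*.05,.1259+.6*.05,.10)):
    q=p@np.r_[w,1];print(q[:2]/q[2]*4)
q=p@[.60,.11,.03,1];print('crop0',q[:2]/q[2]*4-200)
E
python3 fit.py
```

```text
top (np.float64(0.8186015831134564), np.float64(0.661), np.float64(0.129), 31) 6056
scene (np.float64(0.8575941261845812), np.float64(0.671), np.float64(0.13), 29) 11660
[1041.6183 1037.5996]
[1038.1238 1028.018 ]
crop0 [891.8636 743.6758]
```

Both views put the heat sink at about (0.666, 0.1295). I correct by that shift, descend and grip.

arm_command:
  targets:
    - {"rot": [0,0,0],"offset": [0.26,-0.18,2],"gripper": 0}
    - {"rot": [0,0,0],"offset": [0.26,-0.18,5],"gripper": 0}
    - {"rot": [0,0,0],"offset": [0.26,-0.18,8],"gripper": 0}
    - {"rot": [0,0,0],"offset": [0.26,-0.18,9.03],"gripper": 0}
    - {"rot": [0,0,0],"offset": [0.26,-0.18,9.03],"gripper": 0.2}
    - {"rot": [0,0,0],"offset": [0.26,-0.18,9.03],"gripper": 1}
    - {"rot": [0,0,0],"offset": [0.26,-0.18,9.03],"gripper": 1}
    - {"rot": [0,0,0],"offset": [0.26,-0.18,9.03],"gripper": 1}

```text
time_s: 8.3
position: [0.667, 0.1289, 0.0822]
tcp_rot: [[0.799, 0.602, 0.003], [0.602, -0.799, 0.0], [0.002, 0.002, -1.0]]
force: [-0.6, 0.7, 0.5]
opening: 0.723
```

arm_command:
  targets:
    - {"rot": [0,0,0],"offset": [0,0,0],"gripper": 1}
    - {"rot": [0,0,0],"offset": [0,0,0],"gripper": 1}
    - {"rot": [0,0,0],"offset": [0,0,0],"gripper": 1}
    - {"rot": [0,0,0],"offset": [0,0,0],"gripper": 1}
    - {"rot": [0,0,0],"offset": [0,0,0],"gripper": 1}

```text
time_s: 8.8
position: [0.6663, 0.1288, 0.081]
tcp_rot: [[0.799, 0.602, 0.0], [0.602, -0.799, -0.0], [0.0, 0.0, -1.0]]
force: [-1.4, 1.2, 4.2]
opening: 0.511
```

arm_command:
  targets:
    - {"rot": [0,0,0],"offset": [0,0,-1],"gripper": 1}
    - {"rot": [0,0,0],"offset": [0,0,-3],"gripper": 1}
    - {"rot": [0,0,0],"offset": [0,0,-5.5],"gripper": 1}
    - {"rot": [0,0,0],"offset": [0,0,-7],"gripper": 1}
    - {"rot": [0,0,0],"offset": [-2,0.65,-7],"gripper": 1}
    - {"rot": [0,0,0],"offset": [-5,1.6,-7],"gripper": 1}
    - {"rot": [0,0,0],"offset": [-9,2.9,-7],"gripper": 1}
    - {"rot": [0,0,0],"offset": [-13,4.2,-7],"gripper": 1}

```text
time_s: 9.6
position: [0.5868, 0.0165, 0.1506]
tcp_rot: [[0.798, 0.603, 0.001], [0.603, -0.798, -0.0], [0.0, 0.001, -1.0]]
force: [1.0, -0.2, -0.9]
opening: 0.513
```

arm_command:
  targets:
    - {"rot": [0,0,-4],"offset": [-4,1.3,0],"gripper": 1}
    - {"rot": [0,0,-8],"offset": [-8,2.6,0],"gripper": 1}
    - {"rot": [0,0,-12],"offset": [-12,3.9,0],"gripper": 1}
    - {"rot": [0,0,-16],"offset": [-16,5.2,0],"gripper": 1}
    - {"rot": [0,0,-20],"offset": [-20,6.5,0],"gripper": 1}
    - {"rot": [0,0,-25],"offset": [-24,7.8,0],"gripper": 1}
    - {"rot": [0,0,-29],"offset": [-28,9.1,0],"gripper": 1}
    - {"rot": [0,0,-32.5],"offset": [-32,10.4,0],"gripper": 1}

```text
time_s: 10.4
position: [0.3937, -0.26, 0.1507]
tcp_rot: [[0.348, 0.938, 0.001], [0.938, -0.348, -0.001], [-0.0, 0.001, -1.0]]
force: [0.7, 0.5, -1.0]
opening: 0.515
```

Run:
```python
from plan import *
from rig import bot
s=bot.read_state();R=s['tcp_rot'];import math
t=math.degrees(math.atan2(R[1][0],R[0][0]));print(t,s['opening'])
p=np.radians(37);a=(.666,.1295)
o=(-45,14.6);x=a[0]+.01*(o[0]*np.cos(p)+o[1]*np.sin(p));y=a[1]+.01*(o[0]*np.sin(p)-o[1]*np.cos(p))
print(x,y,s['position'],off((x,y,.15,69.5),(.381,-.276,.15,69.5)))
```

```text
69.65493672383514 0.5150747856619273
0.3944790138589173 -0.2579175448853265 [ 0.39370215 -0.25995558  0.15071742] [-2.17 -0.63 -0.   -0.  ]
```

arm_command:
  targets:
    - {"rot": [0,0,0],"offset": [-1.5,-0.5,0],"gripper": 1}
    - {"rot": [0,0,0],"offset": [-2.17,-0.63,0],"gripper": 1}
    - {"rot": [0,0,0],"offset": [-2.17,-0.63,0],"gripper": 1}
    - {"rot": [0,0,0],"offset": [-2.17,-0.63,0],"gripper": 1}
    - {"rot": [0,0,0],"offset": [-2.17,-0.63,2],"gripper": 1}
    - {"rot": [0,0,0],"offset": [-2.17,-0.63,4],"gripper": 1}
    - {"rot": [0,0,0],"offset": [-2.17,-0.63,5],"gripper": 1}
    - {"rot": [0,0,0],"offset": [-2.17,-0.63,5],"gripper": 1}

```text
time_s: 11.2
position: [0.3812, -0.2752, 0.0994]
tcp_rot: [[0.349, 0.937, -0.002], [0.937, -0.349, 0.002], [0.002, -0.003, -1.0]]
force: [0.2, 0.3, 0.1]
opening: 0.514
```

```bash
python3 look.py heat2 .381 -.276
```

```text
11.2 [ 0.3812 -0.2752  0.0994] [0.249  0.3106 0.0589] 0.5143699161691888
```

View pics/heat2.png

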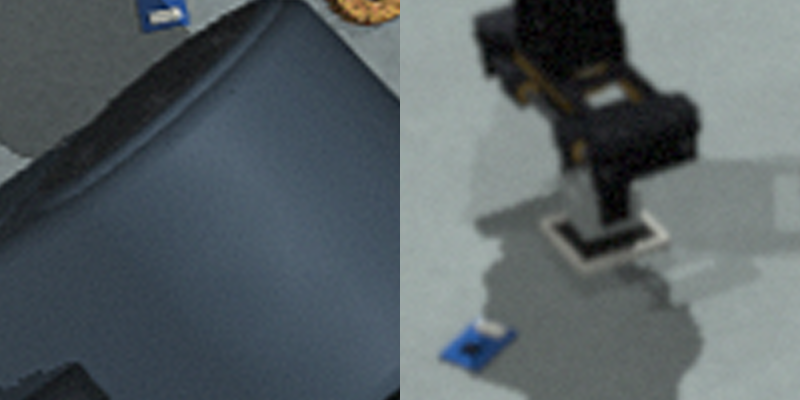

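The heat sink hovers about 17 mm above the square tray, centred (sink columns 570–635, tray 543–668). Lowering.

arm_command:
  targets:
    - {"rot": [0,0,0],"offset": [0,0,0.8],"gripper": 1}
    - {"rot": [0,0,0],"offset": [0,0,1.3],"gripper": 1}
    - {"rot": [0,0,0],"offset": [0,0,1.6],"gripper": 1}
    - {"rot": [0,0,0],"offset": [0,0,1.7],"gripper": 1}
    - {"rot": [0,0,0],"offset": [0,0,1.7],"gripper": 1}
    - {"rot": [0,0,0],"offset": [0,0,1.7],"gripper": 1}
    - {"rot": [0,0,0],"offset": [0,0,1.73],"gripper": 1}
    - {"rot": [0,0,0],"offset": [0,0,1.73],"gripper": 1}

```text
time_s: 12.1
position: [0.3811, -0.2767, 0.0839]
tcp_rot: [[0.35, 0.937, 0.0], [0.937, -0.35, -0.0], [-0.0, 0.0, -1.0]]
force: [-0.8, 1.7, 8.5]
opening: 0.512
```

Contact (8.5 N). Release, rise, and start toward the transformer.

arm_command:
  targets:
    - {"rot": [0,0,0],"offset": [0,0,0],"gripper": 0.3}
    - {"rot": [0,0,0],"offset": [0,0,0],"gripper": 0.3}
    - {"rot": [0,0,0],"offset": [0,0,0],"gripper": 0.3}
    - {"rot": [0,0,0],"offset": [0,0,-0.5],"gripper": 0.3}
    - {"rot": [0,0,0],"offset": [0,0,-2],"gripper": 0.3}
    - {"rot": [0,0,0],"offset": [0,0,-4.5],"gripper": 0}
    - {"rot": [0,0,0],"offset": [0,0,-7],"gripper": 0}
    - {"rot": [0,0,0],"offset": [0,0,-8.7],"gripper": 0}

```text
time_s: 12.9
position: [0.3813, -0.2769, 0.1717]
tcp_rot: [[0.35, 0.937, 0.001], [0.937, -0.35, -0.001], [-0.001, 0.001, -1.0]]
force: [-0.2, 0.2, 0.2]
opening: 0.892
```

arm_command:
  targets:
    - {"rot": [0,0,-2],"offset": [3.6,-1.6,0],"gripper": 0}
    - {"rot": [0,0,-5],"offset": [7.3,-3.1,0],"gripper": 0}
    - {"rot": [0,0,-8],"offset": [11,-4.7,0],"gripper": 0}
    - {"rot": [0,0,-11],"offset": [14.7,-6.3,0],"gripper": 0}
    - {"rot": [0,0,-14],"offset": [18.4,-7.9,0],"gripper": 0}
    - {"rot": [0,0,-16],"offset": [22.1,-9.5,0],"gripper": 0}
    - {"rot": [0,0,-16],"offset": [25.8,-11.1,0],"gripper": 0}
    - {"rot": [0,0,-16],"offset": [28,-12,0],"gripper": 0}

```text
time_s: 13.7
position: [0.3655, 0.0299, 0.1703]
tcp_rot: [[0.077, 0.997, -0.001], [0.997, -0.077, 0.001], [0.0, -0.001, -1.0]]
force: [1.1, -0.4, 0.2]
opening: 1.0
```

Run:
```python
from plan import *
from rig import bot
s=bot.read_state();print(s['position'],s['tcp_rot'][0],s['opening'],s['joint_positions'])
p=np.radians(69.5);a=(.381,-.276)
o=(28,-12);x=a[0]+.01*(o[0]*np.cos(p)+o[1]*np.sin(p));y=a[1]+.01*(o[0]*np.sin(p)-o[1]*np.cos(p))
print(x,y,off((x,y,.17,85.5),(.353,.3046,.17,100.5)))
```

```text
[0.3654777  0.02994074 0.17034849] [ 0.07660676  0.99706035 -0.00143764] 1.0000393183968812 [-1.29431894e+01  2.58686579e+01  1.24672010e+02  2.04454426e-02
  2.95461692e+01 -9.85674519e+01]
0.3666574040428432 0.02829309874068736 [ 27.44  -3.53  -0.   -15.  ]
```

arm_command:
  targets:
    - {"rot": [0,0,-2],"offset": [4,-0.5,0],"gripper": 0}
    - {"rot": [0,0,-5],"offset": [8.5,-1.1,0],"gripper": 0}
    - {"rot": [0,0,-8],"offset": [13,-1.7,0],"gripper": 0}
    - {"rot": [0,0,-11],"offset": [17.5,-2.2,0],"gripper": 0}
    - {"rot": [0,0,-14],"offset": [22,-2.8,0],"gripper": 0}
    - {"rot": [0,0,-15],"offset": [26,-3.3,0],"gripper": 0}
    - {"rot": [0,0,-15],"offset": [27.44,-3.53,0],"gripper": 0}
    - {"rot": [0,0,-15],"offset": [27.44,-3.53,0],"gripper": 0}

```text
time_s: 14.5
position: [0.353, 0.306, 0.1704]
tcp_rot: [[-0.186, 0.983, 0.002], [0.983, 0.186, 0.001], [0.001, 0.002, -1.0]]
force: [-0.2, -0.1, -0.3]
opening: 1.004
```

```bash
python3 look.py tr1 .353 .3046
```

```text
14.5 [0.353  0.306  0.1704] [-0.2209 -0.1353 -0.252 ] 1.0035526912354678
```

View pics/tr1.png

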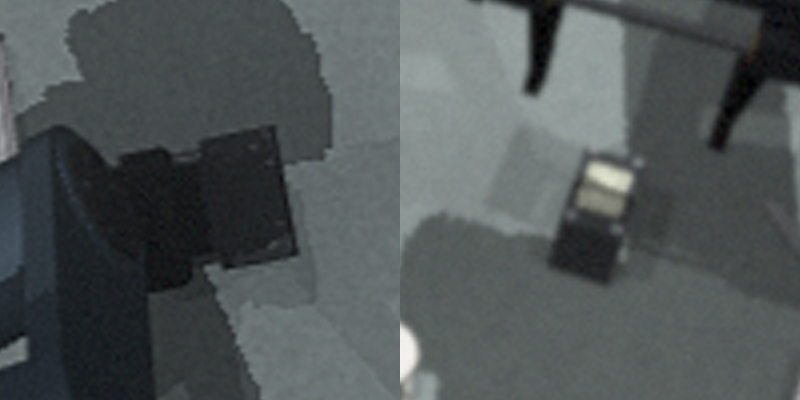

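The fingers, with tips at (530,95) and (718,148), straddle the dark transformer, whose top is at (607,190). Checking the projection before descending.

Run:
```python
from h import *
from rig import bot
S=np.load('scene.npz');p=P(S);s=bot.read_state();R=np.array(s['tcp_rot']);t=np.array(s['position'])
pr=lambda w:(lambda q:q[:2]/q[2]*4)(p@np.r_[w,1])
o=pr((.353,.3046,.03))-200-[400,0]
for d in(.05,-.05,0):print(d,pr(t+R@[d,0,.0697])-o)
print('patch',pr((.353,.3046,.042))-o)
```

```text
0.05 [724.4464 133.8176]
-0.05 [532.9728  77.6169]
0 [626.9467 105.1998]
patch [604.6709 184.7076]
```

arm_command:
  targets:
    - {"rot": [0,0,0],"offset": [0,0,2],"gripper": 0}
    - {"rot": [0,0,0],"offset": [0,0,5],"gripper": 0}
    - {"rot": [0,0,0],"offset": [0,0,7.6],"gripper": 0}
    - {"rot": [0,0,0],"offset": [0,0,8.6],"gripper": 0}
    - {"rot": [0,0,0],"offset": [0,0,8.6],"gripper": 0.2}
    - {"rot": [0,0,0],"offset": [0,0,8.6],"gripper": 1}
    - {"rot": [0,0,0],"offset": [0,0,8.6],"gripper": 1}
    - {"rot": [0,0,0],"offset": [0,0,8.6],"gripper": 1}

```text
time_s: 15.4
position: [0.3536, 0.3041, 0.0852]
tcp_rot: [[-0.182, 0.983, 0.002], [0.983, 0.182, 0.001], [0.001, 0.002, -1.0]]
force: [0.7, -0.4, -0.4]
opening: 0.723
```

arm_command:
  targets:
    - {"rot": [0,0,0],"offset": [0,0,0],"gripper": 1}
    - {"rot": [0,0,0],"offset": [0,0,0],"gripper": 1}
    - {"rot": [0,0,0],"offset": [0,0,0],"gripper": 1}
    - {"rot": [0,0,0],"offset": [0,0,0],"gripper": 1}
    - {"rot": [0,0,0],"offset": [0,0,0],"gripper": 1}
    - {"rot": [0,0,0],"offset": [0,0,0],"gripper": 1}

```text
time_s: 16.0
position: [0.3533, 0.3042, 0.0843]
tcp_rot: [[-0.182, 0.983, 0.001], [0.983, 0.182, 0.001], [0.0, 0.001, -1.0]]
force: [0.1, 2.1, 2.7]
opening: 0.388
```

arm_command:
  targets:
    - {"rot": [0,0,0],"offset": [0,0,-1],"gripper": 1}
    - {"rot": [0,0,0],"offset": [0,0,-3],"gripper": 1}
    - {"rot": [0,0,0],"offset": [0,0,-5.5],"gripper": 1}
    - {"rot": [0,0,0],"offset": [0,0,-7.3],"gripper": 1}
    - {"rot": [0,0,3],"offset": [-2,0.9,-7.5],"gripper": 1}
    - {"rot": [0,0,7],"offset": [-5,2.3,-7.5],"gripper": 1}
    - {"rot": [0,0,12],"offset": [-9,4.2,-7.5],"gripper": 1}
    - {"rot": [0,0,17],"offset": [-12.7,5.8,-7.5],"gripper": 1}

```text
time_s: 16.8
position: [0.4337, 0.1883, 0.1595]
tcp_rot: [[0.116, 0.993, -0.0], [0.993, -0.116, -0.0], [-0.0, -0.0, -1.0]]
force: [0.5, 0.1, -1.3]
opening: 0.389
```

Run:
```python
from plan import *
from rig import bot
s=bot.read_state();print(s['position'],s['tcp_rot'][0],s['opening'],s['force'])
p=np.radians(100.5);a=(.353,.3046)
o=(-12.7,5.8);x=a[0]+.01*(o[0]*np.cos(p)+o[1]*np.sin(p));y=a[1]+.01*(o[0]*np.sin(p)-o[1]*np.cos(p))
print(x,y,off((x,y,.17,83.5),(.654,-.1205,.17,37)))
```

```text
[0.43369763 0.18832684 0.15950684] [ 1.15601919e-01  9.93295602e-01 -2.09340027e-04] 0.3886500632428521 [ 0.54082968  0.12141142 -1.26966752]
0.4331726963762121 0.1902962872179223 [-28.38  25.46  -0.    46.5 ]
```

arm_command:
  targets:
    - {"rot": [0,0,6],"offset": [-3.1,2.8,0],"gripper": 1}
    - {"rot": [0,0,12],"offset": [-6.2,5.6,0],"gripper": 1}
    - {"rot": [0,0,18],"offset": [-9.3,8.4,0],"gripper": 1}
    - {"rot": [0,0,24],"offset": [-12.4,11.2,0],"gripper": 1}
    - {"rot": [0,0,30],"offset": [-15.5,14,0],"gripper": 1}
    - {"rot": [0,0,36],"offset": [-18.6,16.7,0],"gripper": 1}
    - {"rot": [0,0,42],"offset": [-21.7,19.5,0],"gripper": 1}
    - {"rot": [0,0,46.5],"offset": [-24.8,22.3,0],"gripper": 1}

```text
time_s: 17.6
position: [0.6265, -0.0835, 0.159]
tcp_rot: [[0.801, 0.599, -0.002], [0.599, -0.801, 0.001], [-0.002, -0.002, -1.0]]
force: [0.1, -0.1, -2.5]
opening: 0.393
```

Run:
```python
from plan import *
from rig import bot
s=bot.read_state();print(s['position'],s['tcp_rot'][0])
p=np.radians(83.5);a=(.43317,.1903)
o=(-24.8,22.3);x=a[0]+.01*(o[0]*np.cos(p)+o[1]*np.sin(p));y=a[1]+.01*(o[0]*np.sin(p)-o[1]*np.cos(p))
print(x,y,off((x,y,.17,37),(.654,-.1205,.17,37)))
```

```text
[ 0.62648241 -0.08348746  0.15895952] [ 0.80104115  0.59860409 -0.00249536]
0.6266621268014381 -0.08135013687803697 [-0.17  4.77 -0.   -0.  ]
```

arm_command:
  targets:
    - {"rot": [0,0,0],"offset": [-0.1,2.8,0],"gripper": 1}
    - {"rot": [0,0,0],"offset": [-0.17,4.5,0],"gripper": 1}
    - {"rot": [0,0,0],"offset": [-0.17,4.77,0],"gripper": 1}
    - {"rot": [0,0,0],"offset": [-0.17,4.77,0],"gripper": 1}
    - {"rot": [0,0,0],"offset": [-0.17,4.77,2],"gripper": 1}
    - {"rot": [0,0,0],"offset": [-0.17,4.77,4],"gripper": 1}
    - {"rot": [0,0,0],"offset": [-0.17,4.77,5.2],"gripper": 1}
    - {"rot": [0,0,0],"offset": [-0.17,4.77,5.2],"gripper": 1}

```text
time_s: 18.4
position: [0.6519, -0.1194, 0.105]
tcp_rot: [[0.798, 0.603, -0.006], [0.603, -0.798, 0.002], [-0.003, -0.005, -1.0]]
force: [-0.4, 0.5, -2.4]
opening: 0.386
```

```bash
python3 look.py tr2 .654 -.1205
```

```text
18.4 [ 0.6519 -0.1194  0.105 ] [-0.3603  0.472  -2.44  ] 0.3856148313767009
```

View pics/tr2.png

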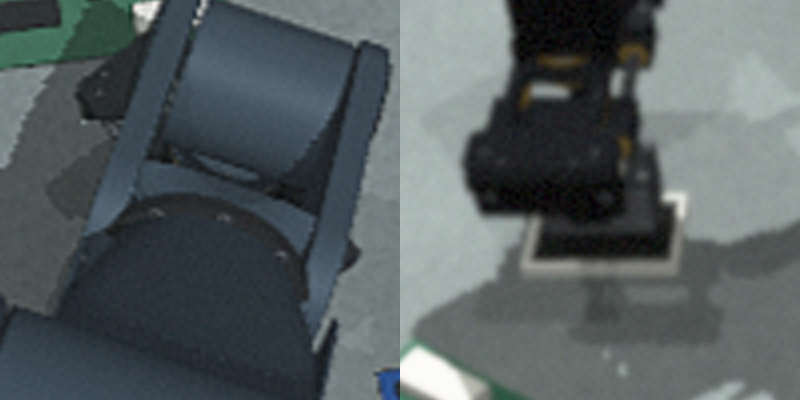

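The transformer hovers about 17 mm over the oblong tray (well columns 535–675), but its edge is hard to see. Viewing an enlarged, brightened crop with predicted outlines.

```bash
cat > zoom.py <<'E'
from h import *
from rig import viewer,bot
c=viewer.capture('scene');p=P(c)
pr=lambda w:(lambda q:q[:2]/q[2])(p@np.r_[w,1])
x,y=.654,-.1205;q=pr((x,y,.02));a,b=int(q[0])-32,int(q[1])-28
f=c['frame'][b:b+50,a:a+64,::-1]
f=cv2.resize(f,None,fx=12,fy=12,interpolation=cv2.INTER_CUBIC)
f=np.uint8(255*(f/255.)**.45)
def box(L,W,z,yaw,ctr,col):
    t=np.radians(yaw);R=np.array([[np.cos(t),-np.sin(t)],[np.sin(t),np.cos(t)]])
    w=np.array([(pr((*(np.array(ctr)+R@[i*L/2,j*W/2]),z))-[a,b]+.5)*12 for i,j in((1,1),(1,-1),(-1,-1),(-1,1))])
    cv2.polylines(f,[w.astype(np.int32)],True,col,1)
t=bot.read_state()['position']
box(.088,.058,.008,-53,(x,y),(0,255,0)); box(.064,.034,.02,-53,t[:2],(0,0,255)); box(.064,.034,.06,-53,t[:2],(0,0,255))
cv2.imwrite('pics/tr3.png',f)
E
python3 zoom.py
```

```text
(no output)
```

View pics/tr3.png

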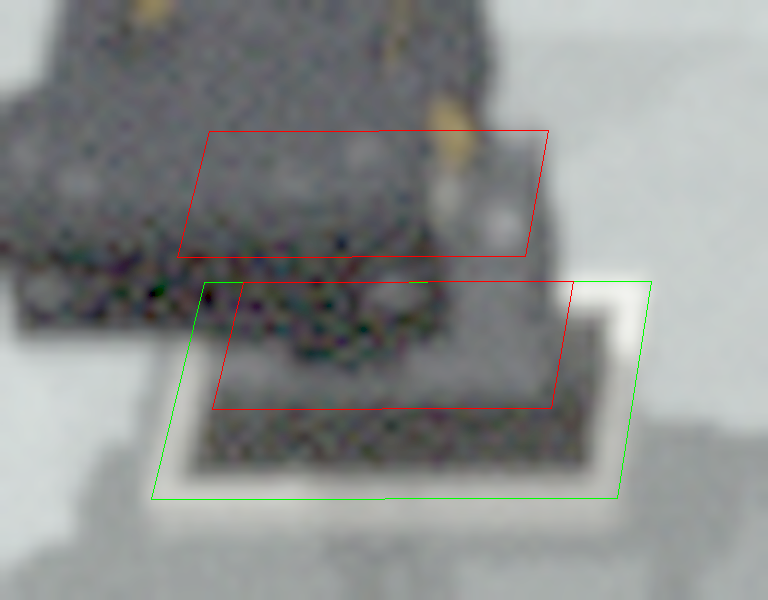

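The transformer's lower edge (213–548, row 405) projects to about 394 against a well centre of about 390. The fit is good, so I'm lowering it.

arm_command:
  targets:
    - {"rot": [0,0,0],"offset": [0,0,0.8],"gripper": 1}
    - {"rot": [0,0,0],"offset": [0,0,1.4],"gripper": 1}
    - {"rot": [0,0,0],"offset": [0,0,1.8],"gripper": 1}
    - {"rot": [0,0,0],"offset": [0,0,1.95],"gripper": 1}
    - {"rot": [0,0,0],"offset": [0,0,2],"gripper": 1}
    - {"rot": [0,0,0],"offset": [0,0,2],"gripper": 1}
    - {"rot": [0,0,0],"offset": [0,0,2.03],"gripper": 1}
    - {"rot": [0,0,0],"offset": [0,0,2.03],"gripper": 1}

```text
time_s: 19.35
position: [0.6541, -0.1211, 0.0874]
tcp_rot: [[0.799, 0.602, -0.0], [0.602, -0.799, -0.0], [-0.0, -0.0, -1.0]]
force: [-2.4, 1.2, 5.2]
opening: 0.388
```

Contact (5 N). Release, rise, and move to the choke.

arm_command:
  targets:
    - {"rot": [0,0,0],"offset": [0,0,0],"gripper": 0.3}
    - {"rot": [0,0,0],"offset": [0,0,0],"gripper": 0.3}
    - {"rot": [0,0,0],"offset": [0,0,0],"gripper": 0.3}
    - {"rot": [0,0,0],"offset": [0,0,-0.5],"gripper": 0.3}
    - {"rot": [0,0,0],"offset": [0,0,-2],"gripper": 0.3}
    - {"rot": [0,0,0],"offset": [0,0,-4.5],"gripper": 0}
    - {"rot": [0,0,0],"offset": [0,0,-7],"gripper": 0}
    - {"rot": [0,0,0],"offset": [0,0,-8.3],"gripper": 0}

```text
time_s: 20.15
position: [0.6555, -0.1216, 0.1734]
tcp_rot: [[0.799, 0.602, 0.005], [0.602, -0.799, -0.002], [0.003, 0.004, -1.0]]
force: [0.7, -0.4, -0.1]
opening: 0.89
```

arm_command:
  targets:
    - {"rot": [0,0,0],"offset": [-3,1.6,0],"gripper": 0}
    - {"rot": [0,0,0],"offset": [-7.4,4,0],"gripper": 0}
    - {"rot": [0,0,0],"offset": [-11.8,6.3,0],"gripper": 0}
    - {"rot": [0,0,0],"offset": [-16.2,8.7,0],"gripper": 0}
    - {"rot": [0,0,0],"offset": [-20.6,11,0],"gripper": 0}
    - {"rot": [0,0,0],"offset": [-25,13.3,0],"gripper": 0}
    - {"rot": [0,0,0],"offset": [-26.63,14.24,0],"gripper": 0}
    - {"rot": [0,0,0],"offset": [-26.63,14.24,0],"gripper": 0}

```text
time_s: 20.95
position: [0.526, -0.3982, 0.1703]
tcp_rot: [[0.801, 0.598, 0.001], [0.598, -0.801, -0.001], [0.0, 0.002, -1.0]]
force: [0.3, -0.2, 0.8]
opening: 1.003
```

```bash
python3 look.py ch1 .56 -.34
```

```text
20.95 [ 0.526  -0.3982  0.1703] [ 0.2619 -0.1639  0.7812] 1.002690753523016
```

View pics/ch1.png

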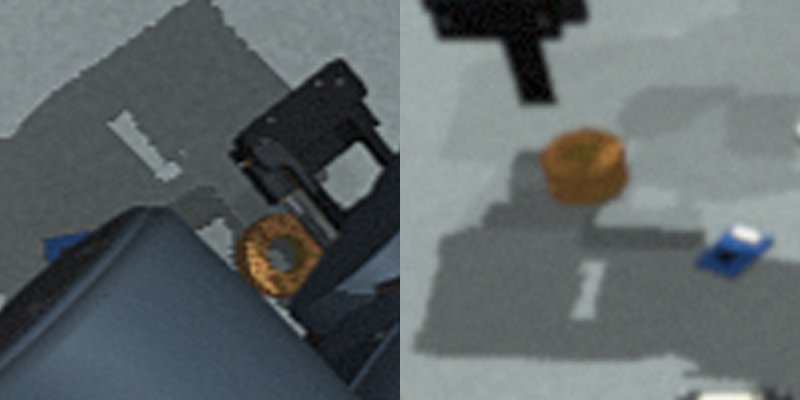

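The choke top is at (586,150) and the near fingertip at (537,103) in the scene crop. Checking these against predictions.

Run:
```python
from h import *
from rig import bot,viewer
s=bot.read_state();R=np.array(s['tcp_rot']);t=np.array(s['position']);print(s['position'],s['joint_positions'])
for n in('scene','top'):
    c=viewer.capture(n);p=P(c)
    pr=lambda w:(lambda q:q[:2]/q[2]*4)(p@np.r_[w,1])
    o=np.trunc(pr((.56,-.34,.03))+240)-240-200-[400*(n=='scene'),0]
    print(n,'tip',pr(t+R@[.05,0,.0697])-o,'choke top',pr((.527,-.3945,.028))-o)
    h=cv2.cvtColor(c['frame'],cv2.COLOR_RGB2HSV);m=((h[...,0]>8)&(h[...,0]<20)&(h[...,1]>110)).astype(np.uint8)
    q=(pr((.527,-.3945,.014))/4).astype(int)
    w=np.zeros_like(m);w[q[1]-16:q[1]+16,q[0]-16:q[0]+16]=1;m*=w
    pts=cv2.findNonZero(m).reshape(-1,2);print('blob bbox',pts.min(0),pts.max(0)+1,'pred mid',pr((.527,-.3945,.014))/4)
```

```text
[ 0.5272 -0.3942  0.1699] [-46.5116  41.0546  82.5819   0.0656  56.4258 -83.5117]
scene tip [544.7486 104.1685] choke top [583.5618 149.7012]
blob bbox [129 131] [150 149] pred mid [140.391  139.8206]
top tip [268.6953 176.115 ] choke top [284.1183 248.6146]
blob bbox [395 180] [415 201] pred mid [405.6476 189.081 ]
```

Agreement is within about 2 mm. Descend and grip.

arm_command:
  targets:
    - {"rot": [0,0,0],"offset": [0,0,2],"gripper": 0}
    - {"rot": [0,0,0],"offset": [0,0,5],"gripper": 0}
    - {"rot": [0,0,0],"offset": [0,0,8],"gripper": 0}
    - {"rot": [0,0,0],"offset": [0,0,9],"gripper": 0}
    - {"rot": [0,0,0],"offset": [0,0,9],"gripper": 0.2}
    - {"rot": [0,0,0],"offset": [0,0,9],"gripper": 1}
    - {"rot": [0,0,0],"offset": [0,0,9],"gripper": 1}
    - {"rot": [0,0,0],"offset": [0,0,9],"gripper": 1}

```text
time_s: 21.95
position: [0.5279, -0.3957, 0.0815]
tcp_rot: [[0.799, 0.602, 0.002], [0.602, -0.799, -0.002], [0.0, 0.003, -1.0]]
force: [-0.1, -1.3, 0.7]
opening: 0.721
```

arm_command:
  targets:
    - {"rot": [0,0,0],"offset": [0,0,0],"gripper": 1}
    - {"rot": [0,0,0],"offset": [0,0,0],"gripper": 1}
    - {"rot": [0,0,0],"offset": [0,0,0],"gripper": 1}
    - {"rot": [0,0,0],"offset": [0,0,0],"gripper": 1}
    - {"rot": [0,0,0],"offset": [0,0,0],"gripper": 1}

```text
time_s: 22.45
position: [0.5274, -0.3956, 0.081]
tcp_rot: [[0.799, 0.602, 0.001], [0.602, -0.799, -0.001], [0.0, 0.002, -1.0]]
force: [-0.6, 0.1, 5.5]
opening: 0.605
```

arm_command:
  targets:
    - {"rot": [0,0,0],"offset": [0,0,-1],"gripper": 1}
    - {"rot": [0,0,0],"offset": [0,0,-3],"gripper": 1}
    - {"rot": [0,0,0],"offset": [0,0,-6],"gripper": 1}
    - {"rot": [0,0,0],"offset": [0,0,-8],"gripper": 1}
    - {"rot": [0,0,0],"offset": [1.2,-1.5,-9],"gripper": 1}
    - {"rot": [0,0,0],"offset": [3.1,-3.8,-9],"gripper": 1}
    - {"rot": [0,0,0],"offset": [5.6,-6.9,-9],"gripper": 1}
    - {"rot": [0,0,0],"offset": [8.1,-10,-9],"gripper": 1}

```text
time_s: 23.25
position: [0.5306, -0.2637, 0.1694]
tcp_rot: [[0.799, 0.601, -0.002], [0.601, -0.799, 0.002], [-0.0, -0.003, -1.0]]
force: [0.8, 0.8, -1.1]
opening: 0.604
```

arm_command:
  targets:
    - {"rot": [0,0,0],"offset": [2.5,-3.1,0],"gripper": 1}
    - {"rot": [0,0,0],"offset": [5,-6.2,0],"gripper": 1}
    - {"rot": [0,0,0],"offset": [7.5,-9.3,0],"gripper": 1}
    - {"rot": [0,0,0],"offset": [10,-12.4,0],"gripper": 1}
    - {"rot": [0,0,0],"offset": [12.5,-15.5,0],"gripper": 1}
    - {"rot": [0,0,0],"offset": [15,-18.6,0],"gripper": 1}
    - {"rot": [0,0,0],"offset": [17.5,-21.7,0],"gripper": 1}
    - {"rot": [0,0,0],"offset": [20,-24.8,0],"gripper": 1}

```text
time_s: 24.05
position: [0.5402, 0.0547, 0.1694]
tcp_rot: [[0.798, 0.602, -0.003], [0.602, -0.798, 0.001], [-0.002, -0.002, -1.0]]
force: [0.9, 0.4, -1.3]
opening: 0.607
```

arm_command:
  targets:
    - {"rot": [0,0,0],"offset": [2.5,-3.1,0],"gripper": 1}
    - {"rot": [0,0,0],"offset": [5,-6.2,0],"gripper": 1}
    - {"rot": [0,0,0],"offset": [7.5,-9.3,0],"gripper": 1}
    - {"rot": [0,0,0],"offset": [10,-12.4,0],"gripper": 1}
    - {"rot": [0,0,0],"offset": [12.5,-15.5,0],"gripper": 1}
    - {"rot": [0,0,0],"offset": [15,-18.6,0],"gripper": 1}
    - {"rot": [0,0,0],"offset": [17.5,-21.7,0],"gripper": 1}
    - {"rot": [0,0,0],"offset": [20,-24.8,0],"gripper": 1}

```text
time_s: 24.85
position: [0.5502, 0.3723, 0.169]
tcp_rot: [[0.798, 0.602, -0.003], [0.602, -0.798, -0.001], [-0.003, -0.001, -1.0]]
force: [0.5, 0.7, -1.6]
opening: 0.602
```

arm_command:
  targets:
    - {"rot": [0,0,0],"offset": [1.5,-1.8,0],"gripper": 1}
    - {"rot": [0,0,0],"offset": [2.27,-2.68,0],"gripper": 1}
    - {"rot": [0,0,0],"offset": [2.27,-2.68,0],"gripper": 1}
    - {"rot": [0,0,0],"offset": [2.27,-2.68,0],"gripper": 1}
    - {"rot": [0,0,0],"offset": [2.27,-2.68,2],"gripper": 1}
    - {"rot": [0,0,0],"offset": [2.27,-2.68,4.5],"gripper": 1}
    - {"rot": [0,0,0],"offset": [2.27,-2.68,6],"gripper": 1}
    - {"rot": [0,0,0],"offset": [2.27,-2.68,6],"gripper": 1}

```text
time_s: 25.65
position: [0.5531, 0.4031, 0.1071]
tcp_rot: [[0.8, 0.6, -0.006], [0.6, -0.8, -0.003], [-0.007, -0.001, -1.0]]
force: [-0.7, -0.2, -1.3]
opening: 0.605
```

```bash
python3 look.py ch2 .5545 .406
python3 - <<'E'
from h import *
c=np.load('scene.npz');p=P(c)
pr=lambda w:(lambda q:q[:2]/q[2]*4)(p@np.r_[w,1])
o=np.trunc(pr((.5545,.406,.03))+240)-240-200-[400,0]
for k,w in dict(tray=(.5545,.406,.008),post=(.5545,.406,.014),chokebot=(.5545,.406,.03),choketop=(.5545,.406,.058)).items(): print(k,pr(w)-o)
E
```

```text
25.65 [0.5531 0.4031 0.1071] [-0.7485 -0.2237 -1.3331] 0.6045293901924357
tray [590.2    226.7173]
post [593.0199 219.5401]
chokebot [600.6754 200.0556]
choketop [614.5671 164.6987]
```

View pics/ch2.png

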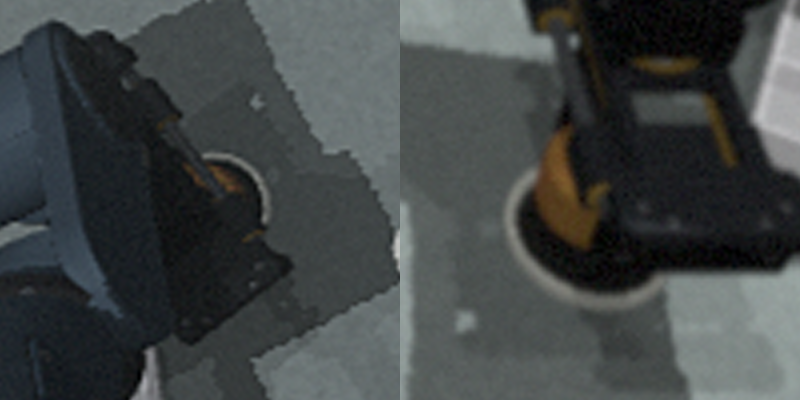

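The rim's left edge (505) and the choke's left edge (538) match the predictions (508 and 544) within 2–3 mm. Lowering over the post.

arm_command:
  targets:
    - {"rot": [0,0,0],"offset": [0,0,0],"gripper": 1}
    - {"rot": [0,0,0],"offset": [0,0,0.8],"gripper": 1}
    - {"rot": [0,0,0],"offset": [0,0,1.6],"gripper": 1}
    - {"rot": [0,0,0],"offset": [0,0,2.2],"gripper": 1}
    - {"rot": [0,0,0],"offset": [0,0,2.5],"gripper": 1}
    - {"rot": [0,0,0],"offset": [0,0,2.65],"gripper": 1}
    - {"rot": [0,0,0],"offset": [0,0,2.7],"gripper": 1}
    - {"rot": [0,0,0],"offset": [0,0,2.7],"gripper": 1}

```text
time_s: 26.55
position: [0.554, 0.4052, 0.0839]
tcp_rot: [[0.798, 0.602, -0.001], [0.602, -0.798, -0.001], [-0.002, -0.0, -1.0]]
force: [-3.1, -1.5, 7.3]
opening: 0.604
```

arm_command:
  targets:
    - {"rot": [0,0,0],"offset": [0,0,0],"gripper": 1}
    - {"rot": [0,0,0],"offset": [0,0,0],"gripper": 1}

```text
time_s: 26.75
position: [0.554, 0.4052, 0.0839]
tcp_rot: [[0.798, 0.602, -0.001], [0.602, -0.798, -0.001], [-0.002, -0.0, -1.0]]
force: [-2.8, -1.7, 6.4]
opening: 0.602
```

Contact at the right height (+3 mm). Release and back off to get a clear view.

arm_command:
  targets:
    - {"rot": [0,0,0],"offset": [0,0,0],"gripper": 0.2}
    - {"rot": [0,0,0],"offset": [0,0,0],"gripper": 0.2}
    - {"rot": [0,0,0],"offset": [0,0,0],"gripper": 0.2}
    - {"rot": [0,0,0],"offset": [0,0,-0.5],"gripper": 0.2}
    - {"rot": [0,0,0],"offset": [0,0,-2],"gripper": 0.2}
    - {"rot": [0,0,0],"offset": [0,0,-4.5],"gripper": 0}
    - {"rot": [0,0,0],"offset": [0,0,-8],"gripper": 0}
    - {"rot": [0,0,0],"offset": [0,0,-12],"gripper": 0}

```text
time_s: 27.55
position: [0.5542, 0.4051, 0.2041]
tcp_rot: [[0.799, 0.602, -0.001], [0.602, -0.799, -0.001], [-0.001, -0.0, -1.0]]
force: [0.9, 0.1, -0.2]
opening: 0.964
```

arm_command:
  targets:
    - {"rot": [0,0,0],"offset": [-2,-3,-2],"gripper": 0}
    - {"rot": [0,0,0],"offset": [-5,-6,-4],"gripper": 0}
    - {"rot": [0,0,0],"offset": [-7,-9,-6],"gripper": 0}
    - {"rot": [0,0,0],"offset": [-9,-12,-8],"gripper": 0}
    - {"rot": [0,0,0],"offset": [-11,-15,-8],"gripper": 0}
    - {"rot": [0,0,0],"offset": [-13,-18,-8],"gripper": 0}
    - {"rot": [0,0,0],"offset": [-15,-21,-8],"gripper": 0}
    - {"rot": [0,0,0],"offset": [-16,-22,-8],"gripper": 0}

```text
time_s: 28.35
position: [0.2914, 0.4855, 0.2842]
tcp_rot: [[0.797, 0.604, -0.0], [0.604, -0.797, 0.001], [0.001, -0.001, -1.0]]
force: [-0.1, -0.3, 0.7]
opening: 1.003
```

Run:
```python
from h import *
from rig import bot,viewer
s=bot.read_state();print(s['time_s'],s['position'],s['force'])
D=dict(cap=(.466,.0885,.048),heat=(.381,-.276,.033),trafo=(.654,-.1205,.044),choke=(.5545,.406,.031),jar=(.5444,-.0016,.034),reel=(.5188,.251,.03))
t=[]
for n in('top','scene'):
    c=viewer.capture(n);p=P(c);ro=[]
    for k,w in D.items():
        q=p@np.r_[w,1];q=q[:2]/q[2]
        f=cv2.getRectSubPix(c['frame'],(33,33),tuple(map(float,q)));ro.append(cv2.resize(f[...,::-1],(133,133),interpolation=cv2.INTER_CUBIC))
        if k in('jar','reel'):
            o=np.load(n+'.npz')['frame'];a,b=int(q[0])-16,int(q[1])-16
            sh=cv2.phaseCorrelate(cv2.cvtColor(o[b:b+32,a:a+32],6).astype(np.float64),cv2.cvtColor(c['frame'][b:b+32,a:a+32],6).astype(np.float64));print(n,k,sh)
    t.append(np.hstack(ro))
cv2.imwrite('pics/final.png',np.vstack(t))
```

```text
28.35 [0.2914 0.4855 0.2842] [-0.0706 -0.3006  0.7373]
top jar ((0.021191162132186747, 0.057565682078385194), 0.9974295066897028)
top reel ((-0.03665146788278051, 0.03172656377225813), 0.9955730760514739)
scene jar ((-0.09950161139002134, -0.08614919882815641), 0.893557523048286)
scene reel ((-0.020497560977961626, -0.0941246052290019), 0.9750763239635094)
```

View pics/final.png

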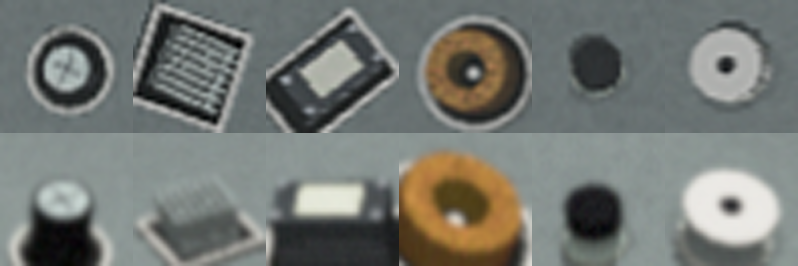

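Every part sits inside its rim and upright: in the top row, capacitor (66,69), heat sink (192,68), transformer (331,68), and choke with the post showing in its hole (470,70). The jar and reel have shifted 0.1 px or less. Handing in.

```bash
python3 -c "
from rig import ticket
print(ticket.hand_in())"
```

```text
the job is handed in; nothing more can be done
None
```

All four parts are in their trays, placed in the order you gave: capacitor, heat sink, transformer, choke. I handed the job in at about 28 s of robot time, and no verdict was reported.

- **Set-down:** I lowered each part until it touched, then released it. The wrist force read 4–9 N, at about 3 mm above the height where each part was gripped, which matches the tray floor.
- **Final images:** Both cameras show every part upright inside its rim, and the post shows in the choke's hole. The heat sink and choke are a few mm off-centre but still inside the rim. I judged that the parts lie flat from these images and the set-down heights.
- **Bystanders:** The flux jar and solder reel moved by no more than about 0.1 pixel from the first images. I did not touch the blue look-alikes.
- **Disagreements:** The two cameras differed by about 4–5 mm in x, so I used their mean. My outline fit of the heat sink's angle (29–31°) disagreed with the edges in the image (35–38°). I gripped it at 37°, and the measured opening of 44.5 mm matched its 44 mm width.

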